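Load the glue bottles into the divided crate

TASK

Take the two red-capped glue bottles out of the yellow bin and stand them upright on the floor of the two empty cells of the plywood crate, one bottle per cell. Set them down rather than dropping them, do not tip them over, leave the blue-capped bottle standing where it is in the bin, and leave the four tins standing in their cells.

Things in the scene. Friction and masses are not known exactly. Their poses are not given: they have to be found in the camera images.
- glue_a: wood-glue bottle: white plastic cylinder with a red band round it and a red cap, standing upright in the yellow bin. Body 48 mm diameter, straight up to 118 mm, then a shoulder up to 128 mm and a 31 mm diameter cap up to 150 mm (overall height). About 0.2 kg. Origin: centre of its underside; z up through the cap
- glue_b: second, identical wood-glue bottle: white plastic cylinder with a red band round it and a red cap, standing upright in the yellow bin. Body 48 mm diameter, straight up to 118 mm, then a shoulder up to 128 mm and a 31 mm diameter cap up to 150 mm (overall height). About 0.2 kg. Origin: centre of its underside; z up through the cap
- cleaner: bottle of the same shape and size (48 mm diameter, 150 mm high) but with a blue band and blue cap, standing in the yellow bin in a row with the red ones, about 95 mm apart; not wanted in the crate. Origin: centre of its underside
- bin: yellow open plastic bin, 140 mm (its x) by 310 mm (its y), 60 mm high, fixed; walls and floor 5 mm thick. It may be on either side of the bench. Origin: centre of its underside
- crate: plywood crate, 175 mm (its x) by 260 mm (its y), 55 mm high, fixed; divided into 2 (along x) by 3 (along y) square cells about 78 mm wide inside; walls, floor and dividers 6 mm thick, dividers about as high as the walls. Origin: centre of its underside
- cell0 (a point): centre of a crate cell's floor (6 mm above the bench), at x -42, y -85 mm in the crate's frame
- cell1 (a point): centre of a crate cell's floor (6 mm above the bench), at x -42, y +0 mm in the crate's frame
- cell2 (a point): centre of a crate cell's floor (6 mm above the bench), at x -42, y +85 mm in the crate's frame
- cell3 (a point): centre of a crate cell's floor (6 mm above the bench), at x +42, y -85 mm in the crate's frame
- cell4 (a point): centre of a crate cell's floor (6 mm above the bench), at x +42, y +0 mm in the crate's frame
- cell5 (a point): centre of a crate cell's floor (6 mm above the bench), at x +42, y +85 mm in the crate's frame
- tin_grey: grey paint tin with a metal lid, 54 mm diameter (label 55 mm), 80 mm high, standing in one of the crate's cells; which cell varies. Origin: centre of its underside
- tin_brown: brown paint tin with a metal lid, 54 mm diameter (label 55 mm), 80 mm high, standing in one of the crate's cells; which cell varies. Origin: centre of its underside
- tin_blue: blue paint tin with a metal lid, 54 mm diameter (label 55 mm), 80 mm high, standing in one of the crate's cells; which cell varies. Origin: centre of its underside
- tin_green: green paint tin with a metal lid, 54 mm diameter (label 55 mm), 80 mm high, standing in one of the crate's cells; which cell varies. Origin: centre of its underside
- pad_a: round cork pad, 60 mm diameter, 1 mm thick, flat on the floor of a crate cell that is empty at the start, within about 8 mm of its middle; which cell varies. Origin: centre of its underside
- pad_b: round cork pad, 60 mm diameter, 1 mm thick, flat on the floor of a crate cell that is empty at the start, within about 8 mm of its middle; which cell varies. Origin: centre of its underside

How it is judged:
By the outcome, as a careful person would: the job done as asked, in the order asked, and still so for the second after the job is handed in, with the robot touching nothing.
It also fails if it takes over 58 s, if anything falls off the work surface, if the arm or the gripper's body presses on something with over 40 N, if the wrist force passes 120 N, or if a joint passes its speed limit or range.

ROBOT

A 6-joint arm with a two-finger parallel gripper is mounted at the origin on the work surface. World frame = base frame: x ahead of the robot, y to its left, z up, the work surface at z = 0. Lengths are in m, angles in rad, forces in N, time in s.
With the tool pointing down it reaches from about 0.4 to 0.825 m from the base axis. Payload 7 kg.
Tool frame: the origin (TCP) lies midway between the tips of the shut fingers; the grasp point (between the pads) lies 19 mm behind it (env.grip_point_offset is the distance from the TCP to the grasp point, in m); z points along the fingers, x is the direction in which the jaws open and shut, and the axes are right-handed (so a half turn about z gives the same grasp; the last joint's range is limited). The gripper opens to 85 mm and grips with 20 to 120 N. Pads are 22 mm wide; open, the fingers measure 114 mm over their backs; the gripper's body (76 mm by 85 mm) begins 54 mm behind the grasp point. The pads swing forward as they close: fully open they stand 13 mm farther back than shut.
Start: joints at [-0.866, 0.359, 0.012, 0, -1.224, -0.288], TCP at [0.273, -0.617, 0.231] pointing down, gripper open.
Joint ranges: [-3.07, 3.07], [-1.43, 2.12], [-1.02, 1.25], [-3.03, 1.67], [-3.05, -0], [-3.03, 3.03]. Speed limits (rad/s): [2.39, 2.39, 3.01, 3.14, 3.14, 3.14].

INTERFACE

Orientations are given as [roll, pitch, yaw] about the fixed x, y, z axes, in that order (R = Rz(yaw) Ry(pitch) Rx(roll)).
In Python, from bench import env gives the robot as it stands. The module is installed in compiled form; this text tells all that it offers.
- The arm moves only by the tool drive_tool, never from a script. Its argument "motion" is a list that holds one entry, the list of rows, each a list of 7 numbers: the opening, from -1 (shut) to 1 (fully open), then the shift along the tool's x, y, z in units of 0.06 m (1.0 is 0.06 m), then the turn, a rotation vector about the tool's x, y, z in units of 0.1 rad (1.0 is 0.1 rad). A call has 1 to 20 rows; each row shifts and turns the commanded pose from where the row before left it, along the tool's axes as they then stand; what a row does not reach is not made up. A row lasts 1/8 s, in which the tool goes at most 62.5 mm and 10.7 degrees, less where a joint would pass 70% of its speed; a pose out of reach is approached as far as the arm can. A call with a number of a shift or a turn outside -1 to 1 is refused whole. A call with a gripper value outside its range is refused whole. The fingers move at their own pace and stop on an object; "grip_force" is the grip in N (left out, the last holds). Time passes only in rows, so rows that do not move let the fingers close. It gives the time, the measured TCP pose, the force and the opening at its end, in the units of the state.
- env.observe(): the state, without advancing time (a new reading comes with each control period).
- env.camera(name): name is "scene" or "top" or "wrist"; returns a dict with "image" (400x640x3 uint8, blue, green, red), "fx", "fy", "cx", "cy" (pixels), "R" (3x3) and "t" (3): a world point X has camera coordinates R X + t; the wrist camera has in their place "hand_eye" (4x4, takes a point from camera to tool coordinates, whose origin is the TCP and whose axes are the tool frame's). Camera axes: x right, y down, z forward; pixel columns grow to the right and rows downward; lengths in m; the calibration is good to about 2 mm. A picture is of the moment at which its call begins: read the wrist's pose just before it. There is no depth.
- env.finish_job(): hands the job in, once; it reports no verdict.
Trained networks look in a picture, given as the dict that the camera call returned (one of the last four; its "shot" number tells which), for a name from the list of things; names that differ only in an ending like _2 or _b are one class to them, and where a whole thing is asked for, a point or a joint stands for the part that bears it (a point fixed in the world has none). Each returns a list of dicts, best first, with "conf" (0 to 1); they miss things now and then, are a little off and sometimes report something else, mostly with a low value. They report only what shows in the picture. A call takes as long as a camera call.
- env.silhouettes(query, picture): "region" (400x640 bool, what is visible of it).
- env.spot_point(query, picture): "point" ([x, y, z] in m, in the coordinates of the camera as it stood for that picture, good to about 4 mm: a listed point, or the origin of a listed thing).
The state is a dict: "t": time; "joint_positions": joint angles; "joint_vel": joint speeds; "tau": joint torques, N m; "tool_pos": TCP position; "tcp_rot": TCP orientation; "ft_force": force on the tool from outside, world axes, zero at the start; "torque": the same for the moment, N m; "grip_width": finger opening in m.
Only numpy, scipy, OpenCV 4.12 (cv2) and the standard library are available. Lean on these libraries where they do the work, as an engineer would, in place of code of your own. Each camera call takes 0.05 s, during which the arm holds its last target. There are 200 camera calls.

## Working session

There is one attempt and no reset: what is moved stays moved. The work goes in short steps, Python scripts to look and compute and a tool call to move; the robot and the scene stay as the last step left them, time stands still between calls to the robot, and variables do not carry over. Pictures are saved under pics/ and viewed, on a budget of 10 in all, crops included, one or two more only if the job needs it, and the job is handed in when it is done.

Besides the shell and the picture viewer there is one more tool, called after "Emit:" in YAML: its name, and indented under it one key for each argument. drive_tool: Moves the arm, as the interface text tells. Shifts and turns lie within -1 to 1; 1 stands for 0.06 m of shift or 0.1 rad of turn. Its arguments: {"type":"object","properties":{"motion":{"type":"array"},"grip_force":{"type":"number"}},"required":["motion"]}

```bash
mkdir -p pics; cat > h.py <<'E'
import numpy as np, cv2
from bench import env
from scipy.spatial.transform import Rotation as Rn
def w(p,c): return np.array(c["R"]).T@(np.array(p)-np.array(c["t"]))
def proj(X,c):
    p=np.array(c["R"])@np.array(X)+np.array(c["t"]); return c["fx"]*p[0]/p[2]+c["cx"],c["fy"]*p[1]/p[2]+c["cy"]
def ray(u,v,z,c):
    R=np.array(c["R"]);o=-R.T@np.array(c["t"]);d=R.T@np.array([(u-c["cx"])/c["fx"],(v-c["cy"])/c["fy"],1]);return o+d*(z-o[2])/d[2]
E
python3 - <<'E'
from h import *
s=env.observe();print({k:np.round(v,3) for k,v in s.items()})
for n in("top","scene"):
    c=env.camera(n);cv2.imwrite(f"pics/{n}0.png",c["image"])
    print(n,np.round(-np.array(c["R"]).T@np.array(c["t"]),3))
    for q in("glue_a","cleaner","bin","crate","pad_a","tin_grey","tin_brown","tin_blue","tin_green"):
        print(q,[(np.round(w(d["point"],c),3).tolist(),round(d["conf"],2)) for d in env.spot_point(q,c)[:3]])
E
```

```text
{'t': np.float64(0.0), 'joint_positions': array([-0.866,  0.359,  0.011, -0.   , -1.224, -0.288]), 'joint_vel': array([ 0.   ,  0.001,  0.001,  0.   ,  0.001, -0.   ]), 'tau': array([-0.0000e+00, -5.8332e+01,  2.9341e+01,  6.9370e+00, -6.0000e-03,
       -0.0000e+00]), 'tool_pos': array([ 0.273, -0.617,  0.23 ]), 'tcp_rot': array([-3.141e+00, -2.000e-03,  1.987e+00]), 'ft_force': array([-0.583, -0.6  ,  0.031]), 'torque': array([ 0.042, -0.067,  0.007]), 'grip_width': np.float64(0.086)}
top [ 0.344 -0.009  1.01 ]
glue_a [([0.51, -0.177, 0.008], 0.85), ([0.547, -0.267, 0.009], 0.82)]
cleaner [([0.522, -0.083, 0.006], 0.88)]
bin [([0.523, -0.181, 0.005], 0.95), ([0.485, 0.101, 0.005], 0.39)]
crate [([0.535, 0.18, -0.001], 0.67)]
pad_a [([0.579, 0.168, 0.01], 0.77), ([0.496, 0.184, 0.003], 0.66)]
tin_grey [([0.48, 0.109, 0.002], 0.71)]
tin_brown [([0.564, 0.088, 0.007], 0.95)]
tin_blue [([0.593, 0.262, 0.007], 0.8)]
tin_green [([0.509, 0.272, 0.004], 0.77), ([0.547, -0.269, 0.008], 0.43)]
scene [ 1.149 -0.094  0.871]
glue_a [([0.547, -0.272, 0.007], 0.82), ([0.508, -0.179, 0.009], 0.77)]
cleaner [([0.526, -0.084, 0.006], 0.71)]
bin [([0.526, -0.179, -0.001], 0.96)]
crate [([0.542, 0.179, 0.001], 0.67)]
pad_a [([0.495, 0.181, 0.006], 0.57), ([0.583, 0.167, 0.011], 0.56)]
tin_grey [([0.485, 0.108, 0.008], 0.84)]
tin_brown [([0.562, 0.088, 0.008], 0.59), ([0.583, 0.171, 0.005], 0.43)]
tin_blue [([0.512, 0.27, 0.01], 0.65), ([0.592, 0.258, 0.002], 0.64)]
tin_green [([0.514, 0.266, 0.012], 0.74)]
```

View pics/top0.png

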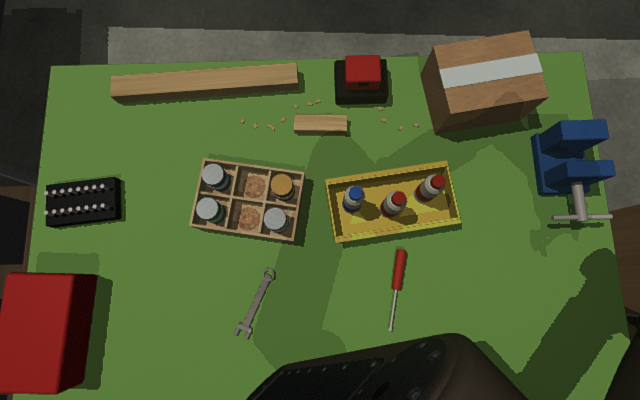

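View pics/scene0.png

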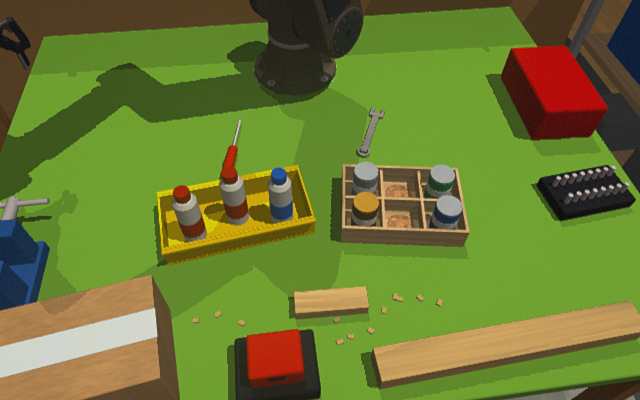

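Both views agree: the row in the bin is red at (431,187), red (395,204) and blue (354,200) in the top picture. The empty crate cells are the two middle ones, at (255,187) and (249,217). Next I'll refine the crate pose and the bottle axes.

```bash
cat >> h.py <<'E'
def kabsch(P,W):
    P=np.array(P);W=np.array(W)
    a,b=P-P.mean(0),W-W.mean(0)
    th=np.arctan2((a[:,0]*b[:,1]-a[:,1]*b[:,0]).sum(),(a*b).sum())
    R=np.array([[np.cos(th),-np.sin(th)],[np.sin(th),np.cos(th)]]);return th,R,W.mean(0)-R@P.mean(0)
E
python3 - <<'E'
from h import *
L=[(-42,-85),(-42,0),(-42,85),(42,-85),(42,0),(42,85)]
for n in("top","scene"):
    c=env.camera(n);P=[];W=[]
    for i in range(6):
        r=env.spot_point(f"cell{i}",c);print(i,[(np.round(w(d["point"],c),3).tolist(),round(d["conf"],2)) for d in r[:2]])
        if r and r[0]["conf"]>.4: P.append(np.array(L[i])/1e3);W.append(w(r[0]["point"],c)[:2])
    th,R,t=kabsch(P,W);print(n,"crate",t.round(4),th.round(3),"c1",(R@[-.042,0]+t).round(4),"c4",(R@[.042,0]+t).round(4))
    for d in env.silhouettes("glue_a",c)[:2]+env.silhouettes("cleaner",c)[:1]:
        m=d["region"].astype(np.uint8);ys,xs=np.nonzero(m);hsv=cv2.cvtColor(c["image"],cv2.COLOR_BGR2HSV)
        print("sil",round(d["conf"],2),xs.min(),xs.max(),ys.min(),ys.max())
    cr=env.silhouettes("crate",c)
    if cr:
        m=cr[0]["region"].astype(np.uint8);k=max(cv2.findContours(m,0,2)[0],key=cv2.contourArea);b=cv2.approxPolyDP(cv2.convexHull(k),6,True)[:,0]
        print("crate corners z=.055",[ray(*q,.055,c)[:2].round(3).tolist() for q in b])
    for X in([.547,-.270,.155],[.509,-.178,.155],[.525,-.083,.155]): print("cap proj",np.round(proj(X,c)))
E
```

```text
0 [([0.515, 0.269, 0.004], 0.94), ([0.562, 0.086, 0.009], 0.92)]
1 [([0.515, 0.269, 0.004], 0.94), ([0.562, 0.086, 0.009], 0.92)]
2 [([0.515, 0.269, 0.004], 0.94), ([0.562, 0.086, 0.009], 0.92)]
3 [([0.515, 0.269, 0.004], 0.94), ([0.562, 0.086, 0.009], 0.92)]
4 [([0.515, 0.269, 0.004], 0.94), ([0.562, 0.086, 0.009], 0.92)]
5 [([0.515, 0.269, 0.004], 0.94), ([0.562, 0.086, 0.009], 0.92)]
top crate [0.5151 0.2694] 0.0 c1 [0.4731 0.2694] c4 [0.5571 0.2694]
sil 0.59 379 406 191 217
sil 0.56 414 445 174 202
sil 0.82 343 363 187 212
crate corners z=.055 [[0.643, 0.29], [0.602, 0.035], [0.43, 0.06], [0.476, 0.32]]
cap proj [439. 180.]
cap proj [399. 198.]
cap proj [355. 192.]
0 [([0.582, 0.17, 0.007], 0.95), ([0.565, 0.086, 0.006], 0.94)]
1 [([0.582, 0.17, 0.007], 0.95), ([0.565, 0.086, 0.006], 0.94)]
2 [([0.582, 0.17, 0.007], 0.95), ([0.565, 0.086, 0.006], 0.94)]
3 [([0.582, 0.17, 0.007], 0.95), ([0.565, 0.086, 0.006], 0.94)]
4 [([0.582, 0.17, 0.007], 0.95), ([0.565, 0.086, 0.006], 0.94)]
5 [([0.582, 0.17, 0.007], 0.95), ([0.565, 0.086, 0.006], 0.94)]
scene crate [0.5816 0.1695] 0.0 c1 [0.5396 0.1695] c4 [0.6236 0.1695]
sil 0.96 172 207 185 241
sil 0.91 219 248 167 224
sil 0.63 268 292 168 222
crate corners z=.055 [[0.434, 0.065], [0.475, 0.317], [0.646, 0.29], [0.673, 0.271], [0.639, 0.027]]
cap proj [181. 190.]
cap proj [230. 171.]
cap proj [279. 172.]
```

Emit:
drive_tool:
  motion:
    - [[1,0,0,0,0,0,-0.99],[1,0,0,0,0,0,-0.99],[1,0,0,0,0,0,-0.99],[1,0,0,0,0,0,-0.99],[1,0,0,0,0,0,-0.99],[1,0,0,0,0,0,-0.99],[1,0,0,0,0,0,-0.99],[1,0,0,0,0,0,-0.99],[1,0,0,0,0,0,-0.99],[1,0,0,0,0,0,-0.99],[1,-0.446,0.805,0,0,0,0],[1,-0.446,0.805,0,0,0,0],[1,-0.446,0.805,0,0,0,0],[1,-0.446,0.805,0,0,0,0],[1,-0.446,0.805,0,0,0,0],[1,-0.446,0.805,0,0,0,0],[1,-0.446,0.805,0,0,0,0],[1,-0.446,0.805,0,0,0,0],[1,0,0,0,0,0,0],[1,0,0,0,0,0,0]]
  grip_force: 40

```text
t: 4.5
tool_pos: [0.5475, -0.2707, 0.2312]
tcp_rot: [-3.142, -0.0, 2.978]
ft_force: [-0.4, 0.2, -0.2]
grip_width: 0.0852
```

```bash
cat >> h.py <<'E'
def tool():
    s=env.observe();T=np.eye(4);T[:3,:3]=Rn.from_euler("xyz",s["tcp_rot"]).as_matrix();T[:3,3]=s["tool_pos"];return s,T
def wrist():
    s,T=tool();c=env.camera("wrist");M=T@np.array(c["hand_eye"]);c["R"]=M[:3,:3].T;c["t"]=-M[:3,:3].T@M[:3,3];return s,T,c
def look(qs,name):
    s,T,c=wrist();cv2.imwrite(f"pics/{name}.png",c["image"]);print("t",round(s["t"],2),"tcp",np.round(s["tool_pos"],4),"rpy",np.round(s["tcp_rot"],3),"F",np.round(s["ft_force"],1),"w",round(s["grip_width"],4))
    for q in qs:
        for d in env.spot_point(q,c)[:3]:
            X=w(d["point"],c);print(q,X.round(4),round(d["conf"],2),"pix",np.round(proj(X,c)),"tool",(T[:3,:3].T@(X-T[:3,3])).round(4))
    return s,T,c
E
python3 -c "
from h import *
look(['glue_a','cleaner'],'w1')"
```

```text
t 4.5 tcp [ 0.5475 -0.2707  0.2312] rpy [-3.142 -0.     2.978] F [-0.4  0.2 -0.2] w 0.0852
glue_a [ 0.5122 -0.1774  0.0033] 0.94 pix [356. 236.] tool [0.05   0.0864 0.2279]
glue_a [ 0.5479 -0.2716  0.0032] 0.6 pix [318. 171.] tool [-0.0006 -0.0009  0.228 ]
cleaner [ 0.5277 -0.083   0.0078] 0.86 pix [354. 300.] tool [0.0499 0.182  0.2234]
```

View pics/w1.png

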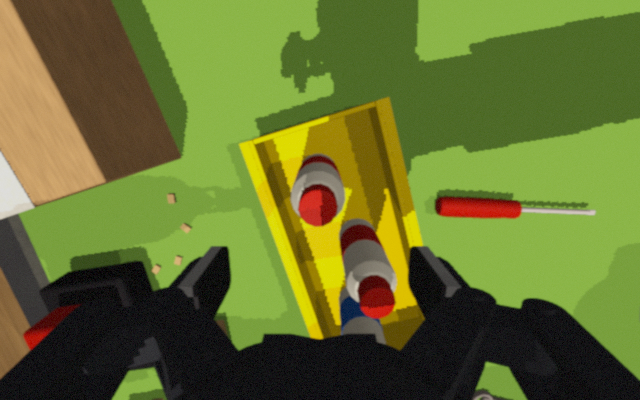

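The wrist view shows the first red bottle right under the tool, cap at (318,204), and the fingers are clear of the bin. I'll go down and grip it.

Emit:
drive_tool:
  motion:
    - [[1,0,0,0.6,0,0,0],[1,0,0,0.6,0,0,0],[1,0,0,0.6,0,0,0],[1,0,0,0.4,0,0,0],[1,0,0,0.2,0,0,0],[1,0,0,0,0,0,0],[-1,0,0,0,0,0,0],[-1,0,0,0,0,0,0],[-1,0,0,0,0,0,0],[-1,0,0,0,0,0,0],[-1,0,0,0,0,0,0],[-1,0,0,0,0,0,0]]
  grip_force: 40

```text
t: 6.15
tool_pos: [0.5483, -0.2712, 0.0886]
tcp_rot: [-3.141, 0.002, 2.978]
ft_force: [-0.0, 0.1, 6.4]
grip_width: 0.0466
```

Emit:
drive_tool:
  motion:
    - [[-1,0,0,-0.3,0,0,0],[-1,0,0,-0.7,0,0,0],[-1,0,0,-0.7,0,0,0],[-1,0,0,-0.7,0,0,0],[-1,0,0,-0.5,0,0,0],[-1,0.04,0.46,0,0,0,0],[-1,0.084,0.917,0,0,0,0],[-1,0.084,0.917,0,0,0,0],[-1,0.084,0.917,0,0,0,0],[-1,0.084,0.917,0,0,0,0],[-1,0.084,0.917,0,0,0,0],[-1,0.084,0.917,0,0,0,0],[-1,0.084,0.917,0,0,0,0],[-1,0.04,0.46,0,0,0,0],[-1,0,0,0,0,0,0],[-1,0,0,0,0,0,0]]

```text
t: 8.15
tool_pos: [0.5794, 0.1698, 0.2609]
tcp_rot: [-3.141, -0.001, 2.978]
ft_force: [-0.2, -0.3, -2.0]
grip_width: 0.0474
```

```bash
python3 -c "
from h import *
look(['pad_a','crate','glue_a','tin_brown','tin_blue'],'w2')
c=env.camera('top')
for q in ('pad_a','glue_a','crate'): print(q,[(w(d['point'],c).round(3),round(d['conf'],2)) for d in env.spot_point(q,c)[:3]])"
```

```text
t 8.15 tcp [0.5794 0.1698 0.2609] rpy [-3.141e+00 -1.000e-03  2.978e+00] F [-0.2 -0.3 -2. ] w 0.0474
pad_a [0.495  0.184  0.0066] 0.77 pix [383. 168.] tool [0.0854 0.0004 0.2544]
crate [ 0.5402  0.1799 -0.0032] 0.64 pix [348. 169.] tool [0.0401 0.0037 0.2641]
glue_a [0.5776 0.1709 0.1749] 0.95 pix [321. 206.] tool [0.002  0.0009 0.086 ]
tin_brown [0.5661 0.0917 0.0029] 0.81 pix [319. 106.] tool [ 2.000e-04 -7.900e-02  2.581e-01]
pad_a [(array([ 0.521, -0.184,  0.005]), 0.71), (array([0.499, 0.187, 0.005]), 0.68), (array([0.579, 0.167, 0.012]), 0.58)]
glue_a [(array([0.578, 0.171, 0.182]), 0.66), (array([ 0.512, -0.177,  0.007]), 0.61)]
crate [(array([ 0.536,  0.182, -0.001]), 0.85), (array([ 0.514, -0.178,  0.006]), 0.67)]
```

View pics/w2.png

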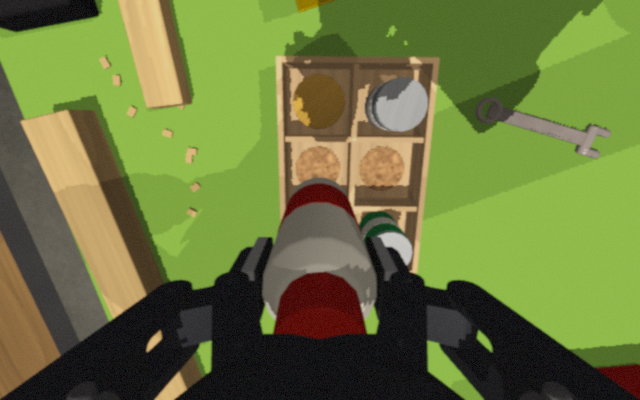

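The bottle is held upright, and the crate's divider crossings are at about (350,139) and (352,207). I'll compute the cell centres from those.

```bash
python3 -c "
from h import *
s,T,c=wrist()
a=ray(350.5,139,.055,c);b=ray(353,207.5,.055,c);print(a.round(4),b.round(4),'mid',((a+b)/2).round(4),np.linalg.norm(a-b),'yaw',np.arctan2(a[0]-b[0],-(a[1]-b[1])))
for u,v in((279,60),(438,60),(420,207)): print(ray(u,v,.055,c).round(4))
for X in([.5805,.169,.007],[.4975,.183,.007]): print(np.round(proj(X,c)))
"
```

```text
[0.5373 0.1346 0.055 ] [0.5454 0.2165 0.055 ] mid [0.5414 0.1755 0.055 ] 0.08231548132984016 yaw -0.09829334457687948
[0.6015 0.0397 0.055 ]
[0.4338 0.0675 0.055 ]
[0.4648 0.2292 0.055 ]
[318. 167.]
[381. 168.]
```

Emit:
drive_tool:
  motion:
    - [[-1,-0.04,0,0.3,0,0,0],[-1,0,0,0.6,0,0,0],[-1,0,0,0.6,0,0,0],[-1,0,0,0.6,0,0,0],[-1,0,0,0.3,0,0,0],[-1,0,0,0.15,0,0,0],[-1,0,0,0.1,0,0,0],[-1,0,0,0.06,0,0,0],[-1,0,0,0.05,0,0,0],[-1,0,0,0,0,0,0],[-1,0,0,0,0,0,0]]

```text
t: 10.07
tool_pos: [0.5824, 0.1698, 0.0961]
tcp_rot: [3.141, 0.001, 2.978]
ft_force: [0.5, 0.1, -2.4]
grip_width: 0.0467
```

Emit:
drive_tool:
  motion:
    - [[-1,0,0,0.03,0,0,0],[-1,0,0,0.03,0,0,0],[-1,0,0,0.02,0,0,0],[-1,0,0,0,0,0,0],[-1,0,0,0,0,0,0]]

```text
t: 10.7
tool_pos: [0.5823, 0.1696, 0.0909]
tcp_rot: [-3.142, -0.0, 2.978]
ft_force: [-0.3, 0.2, -0.7]
grip_width: 0.0466
```

Emit:
drive_tool:
  motion:
    - [[-1,0,0,0.02,0,0,0],[-1,0,0,0,0,0,0],[-1,0,0,0,0,0,0]]

```text
t: 11.08
tool_pos: [0.5822, 0.1696, 0.0897]
tcp_rot: [3.142, -0.0, 2.978]
ft_force: [0.4, 1.0, -2.3]
grip_width: 0.047
```

Emit:
drive_tool:
  motion:
    - [[-1,0,0,0.02,0,0,0],[-1,0,0,0.01,0,0,0],[-1,0,0,0,0,0,0],[-1,0,0,0,0,0,0]]

```text
t: 11.58
tool_pos: [0.5825, 0.1697, 0.0896]
tcp_rot: [3.141, 0.001, 2.978]
ft_force: [-4.7, -0.6, 11.5]
grip_width: 0.047
```

```bash
python3 -c "
from h import *
look(['glue_a'],'w3')
for n in ('scene','top'):
  c=env.camera(n)
  print([(w(d['point'],c).round(4),round(d['conf'],2)) for d in env.spot_point('glue_a',c)[:3]])"
```

```text
t 11.57 tcp [0.5825 0.1697 0.0896] rpy [3.141e+00 1.000e-03 2.978e+00] F [-4.7 -0.6 11.5] w 0.047
glue_a [0.5806 0.1743 0.001 ] 0.83 pix [322. 209.] tool [0.0027 0.0042 0.0886]
[(array([ 0.5115, -0.1802,  0.0076]), 0.82), (array([0.5773, 0.1679, 0.0078]), 0.78), (array([0.5856, 0.1705, 0.0059]), 0.62)]
[(array([ 0.5131, -0.1786,  0.0072]), 0.85), (array([0.5778, 0.1726, 0.0078]), 0.52)]
```

Contact: about 11 N with the bottle at floor height. I'll release, rise straight up and go over to the second red bottle.

Emit:
drive_tool:
  motion:
    - [[0.4,0,0,0,0,0,0],[0.4,0,0,0,0,0,0],[0.4,0,0,0,0,0,0],[0.4,0,0,-0.2,0,0,0],[0.4,0,0,-0.5,0,0,0],[0.4,0,0,-0.8,0,0,0],[0.4,0,0,-0.8,0,0,0],[0.4,0,0,-0.4,0,0,0],[1,0,0,0,0,0,0],[1,0.033,-0.846,0,0,0,0],[1,0.033,-0.846,0,0,0,0],[1,0.033,-0.846,0,0,0,0],[1,0.033,-0.846,0,0,0,0],[1,0.033,-0.846,0,0,0,0],[1,0.033,-0.846,0,0,0,0],[1,0.033,-0.846,0,0,0,0],[1,0,0,0,0,0,0],[1,0,0,0,0,0,0]]

```text
t: 14.12
tool_pos: [0.5103, -0.1787, 0.2496]
tcp_rot: [3.141, -0.001, 2.977]
ft_force: [-0.1, -0.2, 0.8]
grip_width: 0.0853
```

```bash
python3 -c "
from h import *
look(['glue_a','cleaner'],'w4')
c=env.camera('top');cv2.imwrite('pics/top1.png',c['image'][120:270,160:490].repeat(2,0).repeat(2,1))
print([(w(d['point'],c).round(4),round(d['conf'],2)) for d in env.spot_point('glue_a',c)[:3]])"
```

```text
t 14.12 tcp [ 0.5103 -0.1787  0.2496] rpy [ 3.141e+00 -1.000e-03  2.977e+00] F [-0.1 -0.2  0.8] w 0.0853
glue_a [ 0.5118 -0.18    0.0023] 0.94 pix [317. 168.] tool [-0.0019 -0.001   0.2473]
cleaner [ 0.5283 -0.0821  0.0032] 0.87 pix [317. 238.] tool [-0.0021  0.0983  0.2464]
cleaner [ 0.5108 -0.1839  0.0028] 0.32 pix [318. 165.] tool [-0.0016 -0.005   0.2468]
[(array([ 0.5116, -0.1804,  0.0076]), 0.69), (array([0.5804, 0.172 , 0.0095]), 0.68)]
```

View pics/w4.png

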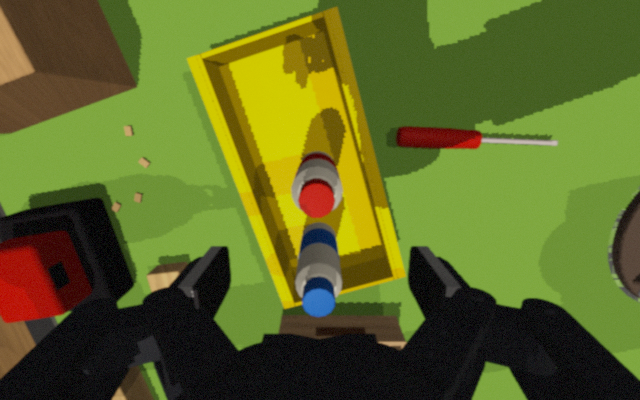

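View pics/top1.png

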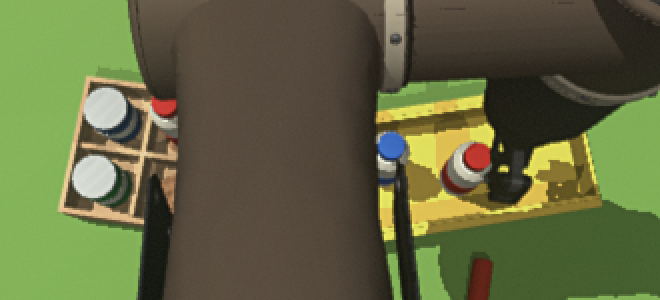

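The second red bottle is under the tool with its cap at (317,199). The first one stands in the far middle cell, its cap visible at (165,105) in the top crop. I'll descend and grip.

Emit:
drive_tool:
  motion:
    - [[1,-0.025,-0.015,0.6,0,0,0],[1,0,0,0.6,0,0,0],[1,0,0,0.6,0,0,0],[1,0,0,0.5,0,0,0],[1,0,0,0.28,0,0,0],[1,0,0,0.1,0,0,0],[1,0,0,0,0,0,0],[-1,0,0,0,0,0,0],[-1,0,0,0,0,0,0],[-1,0,0,0,0,0,0],[-1,0,0,0,0,0,0],[-1,0,0,0,0,0,0],[-1,0,0,0,0,0,0]]
  grip_force: 40

```text
t: 16.0
tool_pos: [0.5125, -0.1799, 0.0901]
tcp_rot: [3.142, 0.002, 2.978]
ft_force: [-0.5, 0.2, 6.6]
grip_width: 0.0471
```

Emit:
drive_tool:
  motion:
    - [[-1,0,0,-0.3,0,0,0],[-1,0,0,-0.7,0,0,0],[-1,0,0,-0.7,0,0,0],[-1,0,0,-0.7,0,0,0],[-1,0,0,-0.5,0,0,0],[-1,0.09,0.42,0,0,0,0],[-1,0.175,0.85,0,0,0,0],[-1,0.175,0.85,0,0,0,0],[-1,0.175,0.85,0,0,0,0],[-1,0.175,0.85,0,0,0,0],[-1,0.175,0.85,0,0,0,0],[-1,0.175,0.85,0,0,0,0],[-1,0.09,0.42,0,0,0,0],[-1,0,0,0,0,0,0],[-1,0,0,0,0,0,0]]

```text
t: 17.88
tool_pos: [0.4968, 0.1834, 0.2626]
tcp_rot: [-3.141, -0.001, 2.978]
ft_force: [0.0, -0.1, -3.9]
grip_width: 0.0471
```

```bash
python3 -c "
from h import *
s,T,c=look(['pad_a','glue_a','crate'],'w5')
for X in([.581,.170,.007],[.498,.184,.007]): print(np.round(proj(X,c)))"
```

```text
t 17.88 tcp [0.4968 0.1834 0.2626] rpy [-3.141e+00 -1.000e-03  2.978e+00] F [ 0.  -0.1 -3.9] w 0.0471
pad_a [0.4948 0.186  0.0076] 0.97 pix [320. 170.] tool [0.0021 0.0024 0.2551]
pad_a [0.581  0.1726 0.0069] 0.64 pix [255. 170.] tool [-0.0851  0.0032  0.2556]
pad_a [0.5669 0.0918 0.0025] 0.19 pix [253. 106.] tool [-0.0843 -0.0787  0.2601]
glue_a [0.5811 0.172  0.0022] 0.97 pix [256. 169.] tool [-0.0853  0.0027  0.2603]
glue_a [0.4928 0.1814 0.1769] 0.84 pix [323. 202.] tool [ 0.0036 -0.0025  0.0857]
glue_a [0.577  0.1723 0.0075] 0.15 pix [258. 169.] tool [-0.0812  0.0023  0.255 ]
[255. 168.]
[318. 168.]
```

View pics/w5.png

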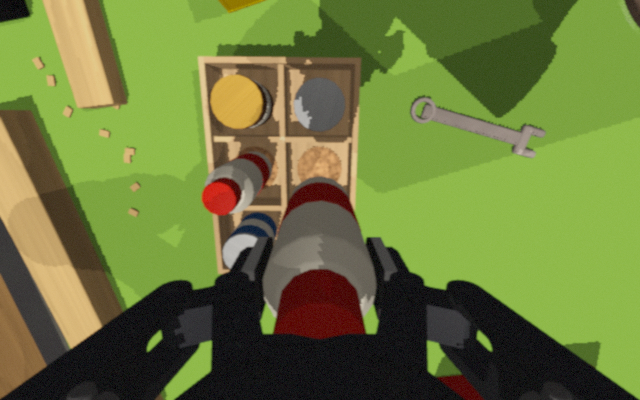

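The first bottle stands in its cell and the second is lined up over its pad at (320,170). I'll lower it.

Emit:
drive_tool:
  motion:
    - [[-1,0,0.02,0.3,0,0,0],[-1,0,0,0.6,0,0,0],[-1,0,0,0.6,0,0,0],[-1,0,0,0.6,0,0,0],[-1,0,0,0.3,0,0,0],[-1,0,0,0.15,0,0,0],[-1,0,0,0.1,0,0,0],[-1,0,0,0.06,0,0,0],[-1,0,0,0.05,0,0,0],[-1,0,0,0.03,0,0,0],[-1,0,0,0,0,0,0],[-1,0,0,0,0,0,0]]

```text
t: 19.58
tool_pos: [0.4975, 0.1852, 0.0959]
tcp_rot: [3.141, 0.0, 2.978]
ft_force: [-1.1, 0.1, -3.1]
grip_width: 0.047
```

Emit:
drive_tool:
  motion:
    - [[-1,0,0,0.03,0,0,0],[-1,0,0,0.02,0,0,0],[-1,0,0,0.01,0,0,0],[-1,0,0,0,0,0,0],[-1,0,0,0,0,0,0]]

```text
t: 20.2
tool_pos: [0.4975, 0.1851, 0.0921]
tcp_rot: [-3.142, 0.0, 2.978]
ft_force: [0.8, -0.2, -3.3]
grip_width: 0.0469
```

Emit:
drive_tool:
  motion:
    - [[-1,0,0,0.015,0,0,0],[-1,0,0,0.01,0,0,0],[-1,0,0,0,0,0,0],[-1,0,0,0,0,0,0]]

```text
t: 20.7
tool_pos: [0.4976, 0.1851, 0.0911]
tcp_rot: [3.141, 0.0, 2.978]
ft_force: [-3.0, 0.1, 6.0]
grip_width: 0.0467
```

Contact at 6 N; release and withdraw.

Emit:
drive_tool:
  motion:
    - [[0.4,0,0,0,0,0,0],[0.4,0,0,0,0,0,0],[0.4,0,0,0,0,0,0],[0.4,0,0,-0.2,0,0,0],[0.4,0,0,-0.5,0,0,0],[0.4,0,0,-0.8,0,0,0],[0.4,0,0,-0.8,0,0,0],[0.4,0,0,-0.6,0,0,0],[0.4,0,0,0,0,0,0],[0.4,0,-0.8,0,0,0,0],[0.4,0,-0.8,0,0,0,0],[0.4,0,-0.8,0,0,0,0],[0.4,0,-0.8,0,0,0,0],[0.4,0,0,0,0,0,0],[0.4,0,0,0,0,0,0]]

```text
t: 22.58
tool_pos: [0.466, -0.0044, 0.2646]
tcp_rot: [3.141, -0.0, 2.977]
ft_force: [0.2, 0.3, 0.3]
grip_width: 0.0598
```

```bash
python3 -c "
from h import *
print(round(env.observe()['t'],2),np.round(env.observe()['ft_force'],1))
c=env.camera('scene');cv2.imwrite('pics/scene2.png',c['image'])
for q in ('glue_a','cleaner','tin_grey','tin_brown','tin_blue','tin_green'): print(q,[(w(d['point'],c).round(3),round(d['conf'],2)) for d in env.spot_point(q,c)[:2]])"
```

```text
22.57 [0.2 0.3 0.3]
glue_a [(array([0.497, 0.185, 0.005]), 0.93), (array([0.58 , 0.171, 0.01 ]), 0.67)]
cleaner [(array([ 0.523, -0.082,  0.003]), 0.97)]
tin_grey [(array([0.483, 0.102, 0.005]), 0.71)]
tin_brown [(array([0.563, 0.088, 0.008]), 0.58)]
tin_blue [(array([0.593, 0.258, 0.003]), 0.68)]
tin_green [(array([0.512, 0.267, 0.009]), 0.98), (array([0.561, 0.088, 0.007]), 0.42)]
```

View pics/scene2.png

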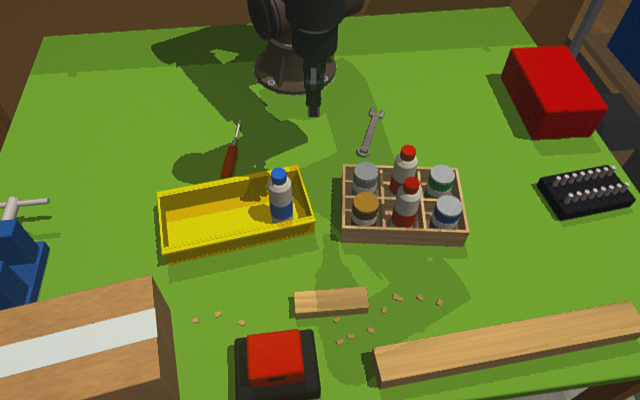

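Both red bottles stand upright in the middle cells, at (405,170) and (407,203). The blue-capped bottle at (281,195) and the four tins are in place. I'll hand in.

```bash
python3 -c "
from bench import env
print(env.finish_job())"
```

```text
the job is handed in; nothing more can be done
None
```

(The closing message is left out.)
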